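# Open the dust extractor's air gate over its guard

## Robot

A 6-joint arm with a two-finger parallel gripper is mounted at the origin on a cart in front of the work surface, level with it; the furniture and walls round the work are solid. World frame = base frame: x ahead of the robot, y to its left, z up, the work surface at z = 0. Lengths are in m, angles in rad, forces in N, time in s.
With the tool pointing down it reaches from about 0.35 to 0.725 m from the base axis. Payload 6 kg.
Tool frame: the origin (TCP) lies between the finger pads; the fingertips stand manip.tip_extent ahead of it and the grasp point (between the pads) is the TCP (manip.tip_extent is the distance from the TCP to the fingertips, in m); z points along the fingers, y is the line along which they close (so a half turn about z gives the same grasp; the last joint's range is limited). The gripper opens to 85 mm and grips with 20 to 120 N. Pads are 22 mm wide; open, the fingers measure 114 mm over their backs; the gripper's body (76 mm by 85 mm) begins 54 mm behind the grasp point. The pads swing forward as they close: fully open they stand 13 mm farther back than shut.
Start: joints at [-0.868, 0.04, 0.085, 0, -1.615, -0.334], TCP at [0.216, -0.56, 0.25] pointing down, gripper open.
Joint ranges: [-2.56, 2.56], [-1.29, 2.01], [-1.08, 1.49], [-3.29, 1.98], [-2.81, -0.18], [-2.99, 2.99]. Speed limits (rad/s): [2.57, 2.57, 3.01, 3.14, 3.14, 3.14].

## Interface

Orientations are given as a unit quaternion [x, y, z, w].
In Python, from cell import manip gives the robot as it stands.
- The arm moves only by the tool play_rows, never from a script. Its argument "rows" is a list of rows, each an object of numbers: "dx", "dy", "dz": the shift along the tool's x, y, z in mm; "twist": the turn about the tool's z in degrees. In form: [{"dx": .., "dy": .., "dz": .., "twist": ..}, ...]. A call has exactly 8 rows; each row shifts and turns the commanded pose from where the row before left it, along the tool's axes as they then stand; what a row does not reach is not made up. A row lasts 1/10 s, in which the tool goes at most 50 mm and 8.59 degrees, less where a joint would pass 70% of its speed; a pose out of reach is approached as far as the arm can. A call is refused whole if a number of a shift passes 50 or a number of a turn 8.59, either way. A call with a gripper value outside its range is refused whole. "claw" is the opening, from -1 (shut) to 1 (fully open), so that 0 is half open, set as the call begins (left out, the last holds). The fingers move at their own pace and stop on an object; the grip force is fixed at half the most. Time passes only in rows, so rows that do not move let the fingers close, or fill a call up. It gives the time, the measured TCP pose, the force, the opening and the grip force at its end, in the units of the state.
- manip.read_state(): the state, without advancing time (a new reading comes with each control period).
- manip.camera(name): name is "side" or "top" or "wrist"; returns a dict with "image" (480x640x3 uint8, red, green, blue), "K" (3x3 intrinsics, pixels), "k1" (the pictures are not rectified: a ray, as slopes to the right and down, at radius r is drawn at 1 + k1 r^2 times it, then the intrinsics apply), "R" (3x3) and "t" (3): a world point X has camera coordinates R X + t; the wrist camera has in their place "T_tool_cam" (4x4, takes a point from camera to tool coordinates, whose origin is the TCP and whose axes are the flange's). Camera axes: x right, y down, z forward; pixel columns grow to the right and rows downward; lengths in m; the calibration is good to about 2 mm. A picture is of the moment at which its call begins: read the wrist's pose just before it. There is no depth.
- manip.sign_off(): hands the job in; it is judged then, once.
The state is a dict: "time": time; "joints": joint angles; "dq": joint speeds; "effort": joint torques, N m; "ee_pos": TCP position; "orientation": TCP orientation; "contact_force": force on the tool from outside, world axes, zero at the start; "wrist_torque": the same for the moment, N m; "gripper_width": opening from 0.0 (shut) to 1.0 (fully open); "gripper_force": force on a finger pad.
Only numpy, scipy, OpenCV 4.12 (cv2) and the standard library are available. Lean on these libraries where they do the work, as an engineer would, in place of code of your own. Each camera call takes 0.05 s, during which the arm holds its last target. There are 200 camera calls.

## Task

The red crossbar that opens the dust extractor's air gate sits behind a clear guard where the hand must not go. Take the bent rod from its stand, reach over the guard, hook the bar from behind and gently pull it forward until you feel the hidden stop, then keep it pressed against the stop with a steady 8 N or so (6 to 10 N, never more than 15 N) for a good second so that the gate seats. Then lay the rod back in both notches of its stand as it was, without leaning on the guard or disturbing the tin, dish and jar.

Things in the scene. Friction and masses are not known exactly. Their poses are not given: they have to be found in the camera images.
- extractor: blue bench dust extractor, fixed to the bench: housing 150 (x) x 180 (y) x 45 mm high. Origin: centre of its underside on the bench. Its +x points from the guarded front to the back, +y to its left, z up; it stands at an arbitrary yaw, its front roughly towards the robot. A 20 mm hose stub sticks out of its left side. The housing top behind the crossbar is flat and free to x = +75 mm
- guard: clear plastic guard with steel rod edges on top of the extractor, open above and at the back; same origin and axes as the extractor. Front pane at x = -66 mm, side panes at y = +-85 mm reaching back to x = +25 mm, top edge 100 mm above the bench. It must not be pushed with more than 10 N
- gate_knob: handle of the air-gate slide: 8 mm steel stem with a red crossbar. Origin on the housing top (45 mm above the bench) under the stem. It slides along the extractor's x: pulled to -x it meets a hard, unseen stop after 20 to 48 mm of travel (set differently on each machine). Friction about 2.5 N, no spring: it stays where left; a steady pull of 5 N or more can only build up at the stop
- gate_bar (a point): centre of the red crossbar: a round bar 12 mm thick and 48 mm long along the extractor's y, its centre 70 mm above the bench and 25 mm above the housing top; axes as the extractor's. It starts at the extractor's x between -22 and +34 mm; at the stop it is between -42 and -14 mm
- stand: fixed rod stand, wooden base 200 x 70 x 12 mm with two steel posts with 90 degree V notches, 37 mm wide at the top (113 mm above the bench); posts at x = -68 mm and x = +88 mm, 10 mm thick. Origin on the bench, underneath the place of the rod's handle centre: the seated rod has its handle centre 100 mm above this origin and its x and z axes along the stand's. +x is the way the rod points
- hook_rod: the bent rod, loose, about 150 g (varies): rubber handle 90 (x) x 24 (y) x 24 mm (z), 8 mm round steel shaft through it. The shaft leaves the handle to the back as a tail ending at x = -96 mm, and to the front up to x = +170 mm where it is bent square down (-z) as a straight leg. Origin at the handle's centre, on the shaft's axis; the shaft lies in the stand's notches, leg hanging down
- rod_grip (a point): centre of the rod's handle (24 mm across y, with flat sides), the place to grasp it from above; axes as the rod's
- rod_tip (a point): lowest point of the bent leg: 170 mm ahead (+x) and 75 mm below the handle's centre; leg 8 mm thick, round; axes as the rod's
- flux_tin: small black round tin, 41 mm across, 24 mm high, loose bystander; origin at the centre of its underside
- enamel_dish: shallow white dish, 75 mm across, 15 mm high, loose bystander; origin at the centre of its underside
- blue_jar: blue jar with a black cap, 43 mm across, 66 mm high, loose bystander on the bench to the right of the extractor; origin at the centre of its underside
Things that resemble listed ones, but are neither listed nor needed, are in the scene too. What is shaped like the stand but orange is not meant.

How it is judged:
On the way, in this order (a step that is already met when the one before it is completed fails the run):
1. the rod is lifted out of its stand (z of rod_grip in the frame of stand above 0.13 m), for 0.1 s.
2. the crossbar is at its front stop (pulled at least 18 mm, standing still) and the rod presses it with 6 to 10 N for 0.8 s without a break (distance of gate_bar from where it was at the start of the episode above 0.018 m and linear speed of gate_knob below 0.004 m/s and contact force between hook_rod and gate_knob between 6 and 10 N), for 0.8 s.
At the end, for the whole second after the job is handed in: Crossbar at least 17 mm forward of its start and at the extractor's x below -11 mm; rod at rest in both notches of its stand, handle centre within 15 mm along, 5 mm across and 5 mm in height of its place, bent end to the front and hanging down within 0.2 rad (distance of gate_bar from where it was at the start of the episode above 0.017 m and x of gate_bar in the frame of extractor below -0.011 m and x of rod_grip in the frame of stand between -0.015 and 0.015 m and y of rod_grip in the frame of stand between -0.005 and 0.005 m and z of rod_grip in the frame of stand between 0.095 and 0.105 m and x of rod_tip in the frame of stand above 0.14 m and angle between hook_rod's own z axis and vertical below 0.2 rad and linear speed of hook_rod below 0.01 m/s); the robot touches nothing.
It fails at once if the rod presses the crossbar or its stem with more than 15 N (contact force between hook_rod and gate_knob above 15 N).
It fails at once if the rod pushes the guard with more than 10 N (contact force between hook_rod and guard above 10 N).
It fails at once if the robot's fingers or arm touch the extractor, its guard or its crossbar (contact force between any of the fingers, the arm and extractor above 0.5 N or contact force between any of the fingers, the arm and guard above 0.5 N).
It fails at once if the tin, the dish or the jar is moved more than 15 mm (distance of any of flux_tin, enamel_dish, blue_jar from where it was at the start of the episode above 0.015 m).
It also fails if it takes over 64 s, if anything falls off the work surface, if the arm or the gripper's body presses on something with over 40 N, if the wrist force passes 120 N, or if a joint passes its speed limit or range.

## Working session

There is one attempt and no reset: what is moved stays moved. The work goes in short steps, Python scripts to look and compute and a tool call to move; the robot and the scene stay as the last step left them, time stands still between calls to the robot, and variables do not carry over. Pictures are saved under pics/ and viewed, at most 10 in all, crops included, and the job is handed in when it is done.

Besides the shell and the picture viewer there is one more tool, called after "Emit:" as name([rows], argument=value, ...), one row to a line, values as JSON. play_rows: Moves the arm, as the interface text tells. Its arguments: {"type":"object","properties":{"rows":{"type":"array","items":{"type":"object","properties":{"dx":{"type":"number"},"dy":{"type":"number"},"dz":{"type":"number"},"twist":{"type":"number"}}}},"claw":{"type":"number"}},"required":["rows"]}

```bash
mkdir -p pics; ls
python3 - <<'E'
from cell import manip
import cv2,json
s=manip.read_state();print({k:s[k] for k in s})
print(manip.tip_extent)
for n in("side","top"):
    c=manip.camera(n);cv2.imwrite(f'pics/{n}0.png',c['image'][:,:,::-1])
    print(n,c['K'],c['k1'],c['R'],c['t'])
E
```

```text
pics
{'time': 0.0, 'joints': array([-8.68305518e-01,  4.08253349e-02,  8.38080400e-02, -4.60623646e-04,
       -1.61547014e+00, -3.33689236e-01]), 'dq': array([ 4.81053923e-04,  1.97737533e-03, -1.42051069e-03, -2.02708576e-03,
        4.90967982e-05, -9.47933765e-04]), 'effort': array([ 1.06674473e-03, -3.68222845e+01,  3.47422743e+01,  6.93255052e+00,
       -5.27621640e-03,  2.56777435e-05]), 'ee_pos': array([ 0.21627137, -0.55936147,  0.24927023]), 'orientation': array([-1.83367361e-01,  9.83044070e-01,  8.48536395e-04, -2.18842429e-04]), 'contact_force': array([-0.4898491 ,  1.1636632 , -0.85961828]), 'wrist_torque': array([-0.00274777,  0.03365923,  0.00504618]), 'gripper_force': 0.0, 'gripper_width': 1.000143752035823}
0.019
side [[613.50343153   0.         317.91591729]
 [  0.         613.50343153 237.91544047]
 [  0.           0.           1.        ]] -0.06601963240328061 [[ 0.42110289 -0.90685944  0.01668266]
 [-0.5953697  -0.29024396 -0.74919514]
 [ 0.68425673  0.30555589 -0.66213921]] [-0.24896296  0.35676825  1.35155042]
top [[515.77011914   0.         317.70587272]
 [  0.         515.77011914 241.589048  ]
 [  0.           0.           1.        ]] -0.10776127742145791 [[-0.00111913 -0.99994873 -0.01006378]
 [-0.98845176  0.00263113 -0.15151304]
 [ 0.15153176  0.009778   -0.98840403]] [-0.04825598  0.51648883  1.18299683]
```

View pics/top0.png

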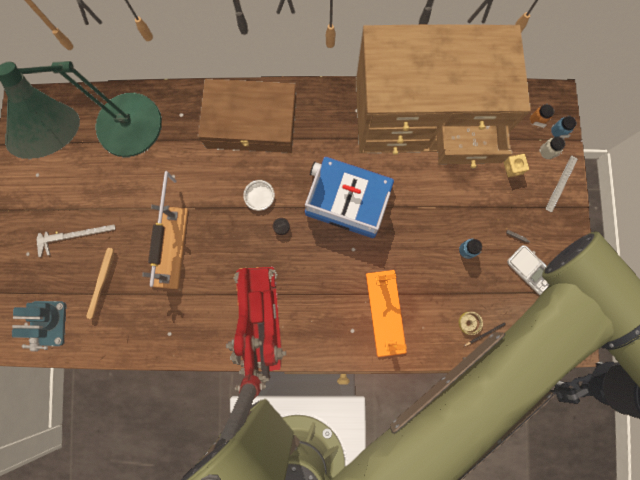

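View pics/side0.png

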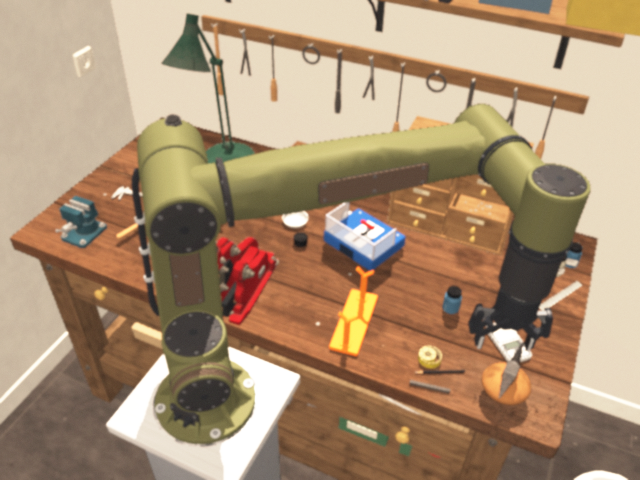

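The top view shows the wooden stand with the rod at (165,240): black handle (156,245), shaft from (166,173) to (152,285). The extractor is at (350,197) with its red bar at about (352,189). The orange stand at (387,313) is the decoy. The side view shows the arm hiding the stand. Enlarging both to confirm.

Run:
```python
import cv2,numpy as np
i=cv2.imread('pics/top0.png')
a=cv2.resize(i[160:300,120:210],None,fx=4,fy=4,interpolation=cv2.INTER_CUBIC)
b=cv2.resize(i[150:245,300:400],None,fx=4,fy=4,interpolation=cv2.INTER_CUBIC)
o=np.zeros((560,760,3),np.uint8);o[:560,:360]=a;o[:380,360:]=b
cv2.imwrite('pics/crop0.png',o)
```

```text
(no output)
```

View pics/crop0.png

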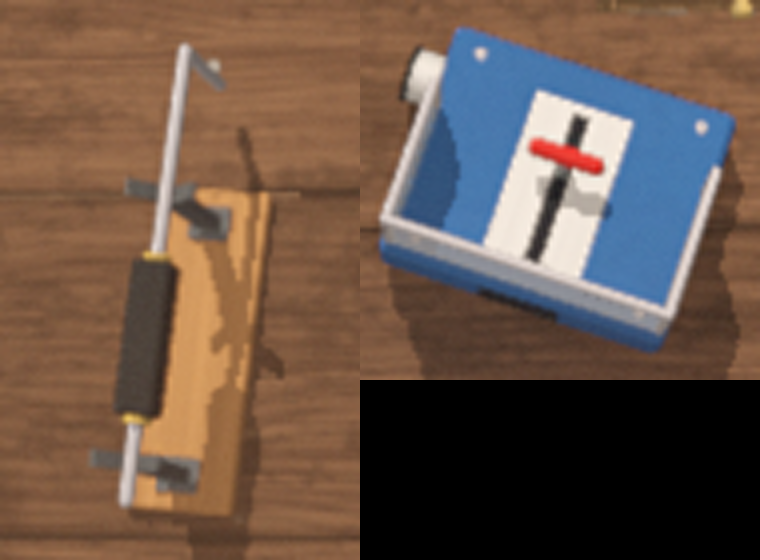

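The crop confirms that the wooden stand carries the rod, with its bent leg at the far end (185,46), tail end at (126,505), handle centre about (146,337). The extractor's back corners are at (459,28) and (735,120), guard front corners at (385,218) and (668,318), red bar ends at (533,147) and (603,167).

```bash
cat > h.py <<'E'
import numpy as np,cv2
from scipy.optimize import least_squares
from scipy.spatial.transform import Rotation as Ro
K=np.array([[515.77011914,0,317.70587272],[0,515.77011914,241.589048],[0,0,1]]);k1=-0.10776127742145791
R=np.array([[-0.00111913,-0.99994873,-0.01006378],[-0.98845176,0.00263113,-0.15151304],[0.15153176,0.009778,-0.98840403]]);t=np.array([-0.04825598,0.51648883,1.18299683])
def proj(X):
    c=np.atleast_2d(X)@R.T+t; s=c[:,:2]/c[:,2:]; s=s*(1+k1*(s**2).sum(1,keepdims=True)); return s*K[0,0]+K[:2,2]
def back(u,v,z):
    return least_squares(lambda p:(proj([p[0],p[1],z])-[u,v]).ravel(),[.5,0]).x
def fit(P,uv,p0):
    uv=np.array(uv);P=np.array(P)
    def W(p):
        c,s=np.cos(p[2]),np.sin(p[2]);return np.c_[p[0]+c*P[:,0]-s*P[:,1],p[1]+s*P[:,0]+c*P[:,1],P[:,2]]
    r=least_squares(lambda p:(proj(W(p))-uv).ravel(),p0);return r.x,r.fun.reshape(-1,2)
E
python3 - <<'E'
from h import *
c=lambda x,y,ox,oy:(ox+(x+.5)/4-.5,oy+(y+.5)/4-.5)
A=lambda x,y:c(x,y,120,160); B=lambda x,y:c(x-360,y,300,150)
np.set_printoptions(precision=4,suppress=True)
p,r=fit([[.174,0,.1],[-.096,0,.1],[0,0,.112],[.17,0,.025]],[A(185,44),A(126,506),A(146,337),A(220,85)],[.4,.3,0]);print('rod',p,r)
p,r=fit([[.075,.09,.045],[.075,-.09,.045],[-.066,.085,.1],[-.066,-.085,.1]],[B(459,28),B(735,120),B(385,218),B(668,318)],[.6,0,0]);print('ext',p,r)
a,b=back(*B(531,146),.072),back(*B(605,168),.072);print('bar',a,b,np.linalg.norm(a-b),(a+b)/2)
d=(a+b)/2-p[:2];cc,s=np.cos(p[2]),np.sin(p[2]);print('bar local',cc*d[0]+s*d[1],-s*d[0]+cc*d[1])
for n,u in dict(tin=(281,227),dish=(259,195),jar=(472,247)).items(): print(n,back(*u,.02))
s=proj([[0.216,-.56,.25]]);print(s)
E
```

```text
rod [ 0.5018  0.3171 -0.0765] [[ 0.1851  0.1109]
 [ 0.6656  0.1788]
 [-1.0346 -0.3431]
 [ 0.2071  0.0623]]
ext [ 0.6255 -0.1244 -0.3403] [[-0.4712 -0.8934]
 [ 1.0583 -0.0868]
 [-0.336   0.7644]
 [-0.2179  0.1134]]
bar [ 0.6428 -0.1076] [ 0.6295 -0.1508] 0.04523408924795592 [ 0.6362 -0.1292]
bar local 0.011627766532600328 -0.0009838688431920498
tin [0.5553 0.0398]
dish [0.6352 0.0946]
jar [ 0.5051 -0.4224]
[[579.8524 377.3766]]
```

```bash
cat >> h.py <<'E'
def pose(s):
    Rm=Ro.from_quat(s['orientation']).as_matrix(); return np.array(s['ee_pos']),np.arctan2(Rm[1,0],Rm[0,0])
def rows(p,yaw,path,nd=0):
    """path: list of (pos,yaw); tool assumed straight down; rows from commanded pose p,yaw, rounding carried along"""
    p=np.array(p,float);out=[]
    for q,y in path:
        c,s=np.cos(yaw),np.sin(yaw);M=np.array([[c,s,0],[s,-c,0],[0,0,-1]])
        d=np.round(M.T@(np.array(q)-p)*1e3,nd)
        w=np.round(-np.degrees((y-yaw+np.pi)%(2*np.pi)-np.pi),1)
        p=p+M@d/1e3;yaw-=np.radians(w);out.append([*d,w])
    return out,p,yaw
E
python3 - <<'E'
from h import *
from cell import manip
p,y=pose(manip.read_state());print(p,y)
y%=2*np.pi
th0,r0=np.arctan2(p[1],p[0]),np.hypot(p[0],p[1]);g=np.array([.5018,.3171]);th1,r1=np.arctan2(g[1],g[0]),np.hypot(*g)
yt=-.0765+2*np.pi
P=[]
for i in range(1,25):
    s=i/24;s1=3*s*s-2*s**3; s1=.6*s+.4*s1
    th=th0+s1*(th1-th0);r=r0+s1*(r1-r0)-.09*np.sin(np.pi*s1)
    P.append(([r*np.cos(th),r*np.sin(th),p[2]],y+s*(yt-y)))
o,p2,y2=rows(p,y,P)
for i in range(0,24,8):print([dict(dx=float(a),dy=float(b),dz=float(c),twist=float(w)) for a,b,c,w in o[i:i+8]])
print(p2,y2-2*np.pi)
E
```

```text
[ 0.21626551 -0.55938286  0.24935481] -2.77275533262634
[{'dx': -28.0, 'dy': 8.0, 'dz': 0.0, 'twist': -6.4}, {'dx': -33.0, 'dy': 8.0, 'dz': 0.0, 'twist': -6.5}, {'dx': -35.0, 'dy': 6.0, 'dz': 0.0, 'twist': -6.4}, {'dx': -39.0, 'dy': 5.0, 'dz': 0.0, 'twist': -6.4}, {'dx': -41.0, 'dy': 3.0, 'dz': 0.0, 'twist': -6.5}, {'dx': -42.0, 'dy': 1.0, 'dz': 0.0, 'twist': -6.4}, {'dx': -44.0, 'dy': -2.0, 'dz': 0.0, 'twist': -6.5}, {'dx': -44.0, 'dy': -4.0, 'dz': 0.0, 'twist': -6.4}]
[{'dx': -44.0, 'dy': -7.0, 'dz': 0.0, 'twist': -6.4}, {'dx': -44.0, 'dy': -10.0, 'dz': 0.0, 'twist': -6.5}, {'dx': -43.0, 'dy': -13.0, 'dz': 0.0, 'twist': -6.4}, {'dx': -41.0, 'dy': -16.0, 'dz': 0.0, 'twist': -6.4}, {'dx': -41.0, 'dy': -19.0, 'dz': 0.0, 'twist': -6.5}, {'dx': -39.0, 'dy': -21.0, 'dz': 0.0, 'twist': -6.4}, {'dx': -37.0, 'dy': -25.0, 'dz': 0.0, 'twist': -6.5}, {'dx': -35.0, 'dy': -27.0, 'dz': 0.0, 'twist': -6.4}]
[{'dx': -34.0, 'dy': -28.0, 'dz': 0.0, 'twist': -6.4}, {'dx': -31.0, 'dy': -30.0, 'dz': 0.0, 'twist': -6.5}, {'dx': -28.0, 'dy': -31.0, 'dz': 0.0, 'twist': -6.4}, {'dx': -26.0, 'dy': -32.0, 'dz': 0.0, 'twist': -6.4}, {'dx': -23.0, 'dy': -30.0, 'dz': 0.0, 'twist': -6.5}, {'dx': -20.0, 'dy': -30.0, 'dz': 0.0, 'twist': -6.4}, {'dx': -16.0, 'dy': -29.0, 'dz': 0.0, 'twist': -6.4}, {'dx': -13.0, 'dy': -26.0, 'dz': 0.0, 'twist': -6.5}]
[0.50215547 0.31742846 0.24935481] -0.07622163829509798
```

Emit:
play_rows([
  {"dx": -28, "dy": 8, "dz": 0, "twist": -6.4},
  {"dx": -33, "dy": 8, "dz": 0, "twist": -6.5},
  {"dx": -35, "dy": 6, "dz": 0, "twist": -6.4},
  {"dx": -39, "dy": 5, "dz": 0, "twist": -6.4},
  {"dx": -41, "dy": 3, "dz": 0, "twist": -6.5},
  {"dx": -42, "dy": 1, "dz": 0, "twist": -6.4},
  {"dx": -44, "dy": -2, "dz": 0, "twist": -6.5},
  {"dx": -44, "dy": -4, "dz": 0, "twist": -6.4},
], claw=1)

```text
time: 0.9
ee_pos: [0.4133, -0.3226, 0.2497]
orientation: [-0.594, 0.804, 0.0, -0.0]
contact_force: [0.1, -0.0, -0.8]
gripper_width: 0.999
gripper_force: 0.0
```

Emit:
play_rows([
  {"dx": -44, "dy": -7, "dz": 0, "twist": -6.4},
  {"dx": -44, "dy": -10, "dz": 0, "twist": -6.5},
  {"dx": -43, "dy": -13, "dz": 0, "twist": -6.4},
  {"dx": -41, "dy": -16, "dz": 0, "twist": -6.4},
  {"dx": -41, "dy": -19, "dz": 0, "twist": -6.5},
  {"dx": -39, "dy": -21, "dz": 0, "twist": -6.4},
  {"dx": -37, "dy": -25, "dz": 0, "twist": -6.5},
  {"dx": -35, "dy": -27, "dz": 0, "twist": -6.4},
])

```text
time: 1.7
ee_pos: [0.5222, 0.0158, 0.2499]
orientation: [0.885, -0.466, -0.0, 0.0]
contact_force: [-0.2, 0.0, -0.7]
gripper_width: 1.003
gripper_force: 0.0
```

Emit:
play_rows([
  {"dx": -34, "dy": -28, "dz": 0, "twist": -6.4},
  {"dx": -31, "dy": -30, "dz": 0, "twist": -6.5},
  {"dx": -28, "dy": -31, "dz": 0, "twist": -6.4},
  {"dx": -26, "dy": -32, "dz": 0, "twist": -6.4},
  {"dx": -23, "dy": -30, "dz": 0, "twist": -6.5},
  {"dx": -20, "dy": -30, "dz": 0, "twist": -6.4},
  {"dx": -16, "dy": -29, "dz": 0, "twist": -6.4},
  {"dx": -13, "dy": -26, "dz": 0, "twist": -6.5},
])

```text
time: 2.5
ee_pos: [0.5015, 0.3188, 0.2495]
orientation: [0.999, -0.035, -0.001, 0.0]
contact_force: [1.0, 0.1, -0.0]
gripper_width: 0.999
gripper_force: 0.0
```

Run:
```python
from h import *
from cell import manip
manip.camera('top')
s=manip.read_state();p,y=pose(s);print(p,y)
c=manip.camera('wrist');cv2.imwrite('pics/w1.png',c['image'][:,:,::-1])
np.set_printoptions(precision=4,suppress=True)
print(c['K'],c['k1'],c['T_tool_cam'])
np.savez('w1.npz',p=s['ee_pos'],q=s['orientation'],K=c['K'],k1=c['k1'],T=c['T_tool_cam'])
```

```text
[0.50043553 0.32173527 0.24877814] -0.06296028440854234
[[336.4951   0.     322.1853]
 [  0.     336.4951 243.0488]
 [  0.       0.       1.    ]] -0.04417807471006874 [[-0.0016 -0.9561 -0.2931  0.0751]
 [ 1.     -0.0014 -0.0009 -0.0007]
 [ 0.0004 -0.2931  0.9561 -0.123 ]
 [ 0.      0.      0.      1.    ]]
```

View pics/w1.png

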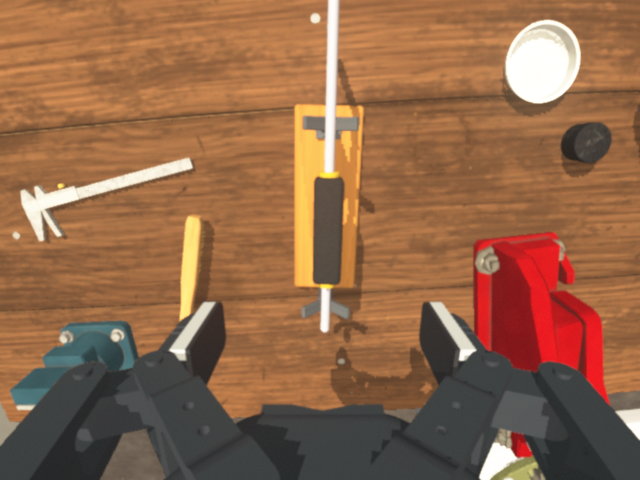

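The wrist view shows the rod's handle from (329,176) to (327,286), the tail end at (324.5,332), and the shaft leaving the top edge at (333,0). Fitting the rod pose from these.

```bash
cat >> h.py <<'E'
def wproj(X,d):
    Rt=Ro.from_quat(d['q']).as_matrix();T=d['T'];x=(np.atleast_2d(X)-d['p'])@Rt; c=(x-T[:3,3])@T[:3,:3]
    s=c[:,:2]/c[:,2:];s=s*(1+float(d['k1'])*(s**2).sum(1,keepdims=True));return s*d['K'][0,0]+d['K'][:2,2]
E
python3 - <<'E'
from h import *
from cell import manip
np.set_printoptions(precision=4,suppress=True)
d=np.load('w1.npz')
uv=np.array([[329.5,175],[326.5,287],[324.5,332]])
x=np.array([.045,-.045,-.096])
f=lambda p:np.r_[(wproj(np.c_[p[0]+np.cos(p[2])*x,p[1]+np.sin(p[2])*x,0*x+.1],d)-uv).ravel(),.5*(wproj([p[0]+np.cos(p[2])*.13,p[1]+np.sin(p[2])*.13,.1],d)[0,0]-332)]
r=least_squares(f,[.5,.317,-.07]);print(r.x,r.fun)
print(wproj([[.5018,.3171,.1]],d))
print(pose(manip.read_state()))
E
```

```text
[ 0.5008  0.318  -0.0875] [-0.2267  3.3416 -0.2164 -4.8364  0.3062  0.9058  0.2895]
[[328.7187 231.4473]]
(array([0.5009, 0.3199, 0.2488]), np.float64(-0.07035534157199554))
```

Emit:
play_rows([
  {"dz": 20},
  {"dz": 30},
  {"dz": 30},
  {"dz": 25},
  {"dz": 20},
  {"dz": 12},
  {"dz": 8},
  {"dz": 0},
])

```text
schema error: expected keys dx, dy, dz, twist
```

Emit:
play_rows([
  {"dz": 0},
  {"dz": 0},
  {"dz": 0},
  {"dz": 0},
  {"dz": 0},
  {"dz": 0},
  {"dz": 0},
  {"dz": 0},
], claw=-1)

```text
schema error: expected keys dx, dy, dz, twist
```

Emit:
play_rows([
  {"dx": 0, "dy": 0, "dz": 20, "twist": 0},
  {"dx": 0, "dy": 0, "dz": 30, "twist": 0},
  {"dx": 0, "dy": 0, "dz": 30, "twist": 0},
  {"dx": 0, "dy": 0, "dz": 25, "twist": 0},
  {"dx": 0, "dy": 0, "dz": 20, "twist": 0},
  {"dx": 0, "dy": 0, "dz": 12, "twist": 0},
  {"dx": 0, "dy": 0, "dz": 8, "twist": 0},
  {"dx": 0, "dy": 0, "dz": 0, "twist": 0},
])

```text
time: 3.4
ee_pos: [0.5021, 0.3167, 0.1046]
orientation: [0.999, -0.038, -0.0, 0.0]
contact_force: [-0.4, 0.0, 0.1]
gripper_width: 0.996
gripper_force: 0.0
```

Emit:
play_rows([
  {"dx": 0, "dy": 0, "dz": 0, "twist": 0},
  {"dx": 0, "dy": 0, "dz": 0, "twist": 0},
  {"dx": 0, "dy": 0, "dz": 0, "twist": 0},
  {"dx": 0, "dy": 0, "dz": 0, "twist": 0},
  {"dx": 0, "dy": 0, "dz": 0, "twist": 0},
  {"dx": 0, "dy": 0, "dz": 0, "twist": 0},
  {"dx": 0, "dy": 0, "dz": 0, "twist": 0},
  {"dx": 0, "dy": 0, "dz": 0, "twist": 0},
], claw=-1)

```text
time: 4.2
ee_pos: [0.5025, 0.3174, 0.106]
orientation: [0.999, -0.038, 0.0, -0.0]
contact_force: [-0.8, 0.6, 4.3]
gripper_width: 0.266
gripper_force: 60.3
```

Emit:
play_rows([
  {"dx": 0, "dy": 0, "dz": -8, "twist": 0},
  {"dx": 0, "dy": 0, "dz": -15, "twist": 0},
  {"dx": 0, "dy": 0, "dz": -25, "twist": 0},
  {"dx": 0, "dy": 0, "dz": -30, "twist": 0},
  {"dx": 0, "dy": 0, "dz": -30, "twist": 0},
  {"dx": 0, "dy": 0, "dz": -25, "twist": 0},
  {"dx": 0, "dy": 0, "dz": -12, "twist": 0},
  {"dx": 0, "dy": 0, "dz": -5, "twist": 0},
])

```text
time: 5.0
ee_pos: [0.5024, 0.3173, 0.2568]
orientation: [0.999, -0.038, 0.0, -0.001]
contact_force: [0.0, -0.3, -2.6]
gripper_width: 0.271
gripper_force: 59.6
```

Run:
```python
from h import *
from cell import manip
s=manip.read_state();p,y=pose(s);print(p,y,s['contact_force'],s['wrist_torque'],s['gripper_width'])
e=np.array([.6255,-.1244]);a=-.3403
g=e+Ro.from_euler('z',a).as_matrix()[:2,:2]@[-.136+.0015,0]
print(g)
P=[]
for i in range(1,17):
    q=i/16;q1=3*q*q-2*q**3
    P.append(([*(p[:2]+q1*(g-p[:2])),.2544],y+q1*(a-y)))
o,p2,y2=rows([.5022,.3174,.2544],-.0762,P)
for i in (0,8):print([dict(dx=float(a),dy=float(b),dz=float(c),twist=float(w)) for a,b,c,w in o[i:i+8]])
print(p2,y2)
```

```text
[0.50237906 0.31734774 0.25678933] -0.07620749082749606 [ 0.04624093 -0.32609666 -2.59936428] [-0.00675834  0.06035589  0.00367708] 0.2709659017893047
[ 0.49871296 -0.07950795]
[{'dx': 0.0, 'dy': 4.0, 'dz': 0.0, 'twist': 0.2}, {'dx': 1.0, 'dy': 13.0, 'dz': 0.0, 'twist': 0.5}, {'dx': 2.0, 'dy': 20.0, 'dz': 0.0, 'twist': 0.7}, {'dx': 2.0, 'dy': 25.0, 'dz': 0.0, 'twist': 1.0}, {'dx': 3.0, 'dy': 30.0, 'dz': 0.0, 'twist': 1.1}, {'dx': 5.0, 'dy': 33.0, 'dz': 0.0, 'twist': 1.3}, {'dx': 5.0, 'dy': 35.0, 'dz': 0.0, 'twist': 1.4}, {'dx': 7.0, 'dy': 37.0, 'dz': 0.0, 'twist': 1.4}]
[{'dx': 7.0, 'dy': 36.0, 'dz': 0.0, 'twist': 1.4}, {'dx': 8.0, 'dy': 35.0, 'dz': 0.0, 'twist': 1.3}, {'dx': 8.0, 'dy': 33.0, 'dz': 0.0, 'twist': 1.3}, {'dx': 8.0, 'dy': 29.0, 'dz': 0.0, 'twist': 1.2}, {'dx': 7.0, 'dy': 24.0, 'dz': 0.0, 'twist': 0.9}, {'dx': 6.0, 'dy': 19.0, 'dz': 0.0, 'twist': 0.8}, {'dx': 4.0, 'dy': 11.0, 'dz': 0.0, 'twist': 0.5}, {'dx': 2.0, 'dy': 5.0, 'dz': 0.0, 'twist': 0.1}]
[ 0.49894999 -0.07992989  0.2544    ] -0.3397447170511438
```

Emit:
play_rows([
  {"dx": 0, "dy": 4, "dz": 0, "twist": 0.2},
  {"dx": 1, "dy": 13, "dz": 0, "twist": 0.5},
  {"dx": 2, "dy": 20, "dz": 0, "twist": 0.7},
  {"dx": 2, "dy": 25, "dz": 0, "twist": 1.0},
  {"dx": 3, "dy": 30, "dz": 0, "twist": 1.1},
  {"dx": 5, "dy": 33, "dz": 0, "twist": 1.3},
  {"dx": 5, "dy": 35, "dz": 0, "twist": 1.4},
  {"dx": 7, "dy": 37, "dz": 0, "twist": 1.4},
])

```text
time: 5.8
ee_pos: [0.5001, 0.1157, 0.2547]
orientation: [0.994, -0.105, -0.0, 0.0]
contact_force: [0.4, 0.2, -2.6]
gripper_width: 0.268
gripper_force: 59.5
```

Emit:
play_rows([
  {"dx": 7, "dy": 36, "dz": 0, "twist": 1.4},
  {"dx": 8, "dy": 35, "dz": 0, "twist": 1.3},
  {"dx": 8, "dy": 33, "dz": 0, "twist": 1.3},
  {"dx": 8, "dy": 29, "dz": 0, "twist": 1.2},
  {"dx": 7, "dy": 24, "dz": 0, "twist": 0.9},
  {"dx": 6, "dy": 19, "dz": 0, "twist": 0.8},
  {"dx": 4, "dy": 11, "dz": 0, "twist": 0.5},
  {"dx": 2, "dy": 5, "dz": 0, "twist": 0.1},
])

```text
time: 6.6
ee_pos: [0.4983, -0.0817, 0.2549]
orientation: [0.985, -0.17, -0.0, 0.0]
contact_force: [0.4, -0.6, -1.1]
gripper_width: 0.271
gripper_force: 59.5
```

Run:
```python
from h import *
from cell import manip
F=[]
c=manip.camera('side');manip.camera('top')
for k in range(4):
    s=manip.read_state();w=manip.camera('wrist') ;F.append(s['contact_force'])
print(pose(s),np.mean(F,0),np.std(F,0))
np.savez('w2.npz',p=s['ee_pos'],q=s['orientation'],K=w['K'],k1=w['k1'],T=w['T_tool_cam'])
i=c['image'][170:270,300:420,::-1];o=np.zeros((600,800,3),np.uint8)
o[:300,:360]=cv2.resize(i,None,fx=3,fy=3,interpolation=cv2.INTER_CUBIC)
o[:360,370:800]=w['image'][:360,105:535,::-1]
cv2.imwrite('pics/c2.png',o)
```

```text
(array([ 0.49894288, -0.07960087,  0.25513895]), np.float64(-0.3389600244112039)) [ 0.77968292 -0.03006564 -2.33443884] [0.37048222 0.31028672 0.41800033]
```

View pics/c2.png

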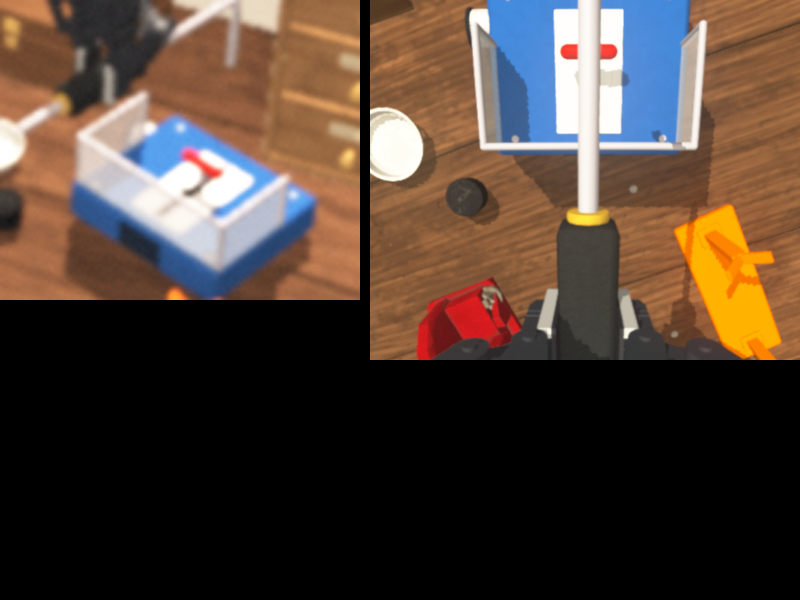

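The wrist crop shows the rod lying square over the extractor's middle, with the red bar at full-frame pixels (296–352, 51) and guard front corners at (217,147) and (432,147). The side crop shows the leg hanging straight down above the housing's far side. Checking the bar position from this view.

Run:
```python
from h import *
np.set_printoptions(precision=4,suppress=True)
d=np.load('w2.npz')
def wb(u,v,z): return least_squares(lambda p:(wproj([p[0],p[1],z],d)-[u,v]).ravel(),[.6,-.1]).x
e=np.array([.6255,-.1244]);M=Ro.from_euler('z',-.3403).as_matrix()[:2,:2]
for n,(u,v,z) in dict(barL=(296,51,.071),barR=(352,51,.071),gL=(217,147,.1),gR=(432,147,.1)).items():
    w=wb(u,v,z);print(n,w,M.T@(w-e))
tcp=d['p'][:2];print('tcp local',M.T@(tcp-e))
```

```text
barL [ 0.6441 -0.107 ] [0.0117 0.0226]
barR [ 0.6287 -0.1505] [ 0.0117 -0.0235]
gL [ 0.5934 -0.0226] [-0.0642  0.0853]
gR [ 0.5359 -0.1849] [-0.0642 -0.0869]
tcp local [-0.1343 -0.    ]
```

Emit:
play_rows([
  {"dx": 0, "dy": 0, "dz": 8, "twist": 0},
  {"dx": 0, "dy": 0, "dz": 18, "twist": 0},
  {"dx": 0, "dy": 0, "dz": 25, "twist": 0},
  {"dx": 0, "dy": 0, "dz": 25, "twist": 0},
  {"dx": 0, "dy": 0, "dz": 20, "twist": 0},
  {"dx": 0, "dy": 0, "dz": 13, "twist": 0},
  {"dx": 0, "dy": 0, "dz": 7, "twist": 0},
  {"dx": 0, "dy": 0, "dz": 3, "twist": 0},
])

```text
time: 7.7
ee_pos: [0.4989, -0.08, 0.1359]
orientation: [0.986, -0.169, -0.0, 0.0]
contact_force: [-0.5, 0.3, -2.3]
gripper_width: 0.272
gripper_force: 59.5
```

```bash
cat >> h.py <<'E'
def force(manip,n=6):
    F=[];e=np.array([.6255,-.1244]);M=Ro.from_euler('z',-.3403).as_matrix()
    for k in range(n): manip.camera('top');s=manip.read_state();F.append([*(M.T@s['contact_force']),*(M.T@s['wrist_torque'])])
    p,y=pose(s);return 't',s['time'],'tcp',M[:2,:2].T@(p[:2]-e),p[2],y,'F,T',np.mean(F,0),'sd',np.std(F,0)[:3],[f[0].round(1) for f in F]
E
python3 - <<'E'
from h import *
from cell import manip
np.set_printoptions(precision=4,suppress=True)
print(force(manip))
c=manip.camera('side')
cv2.imwrite('pics/s3.png',cv2.resize(c['image'][170:270,290:420,::-1],None,fx=5,fy=5,interpolation=cv2.INTER_CUBIC))
E
```

```text
('t', 8.0, 'tcp', array([-0.1337, -0.0004]), np.float64(0.13718711039921608), np.float64(-0.3397993227264596), 'F,T', array([-0.2228,  0.1097, -1.8095,  0.0066,  0.0213, -0.0106]), 'sd', array([0.2791, 0.4077, 0.2799]), [np.float64(0.1), np.float64(-0.5), np.float64(-0.1), np.float64(-0.1), np.float64(-0.1), np.float64(-0.7)])
```

View pics/s3.png

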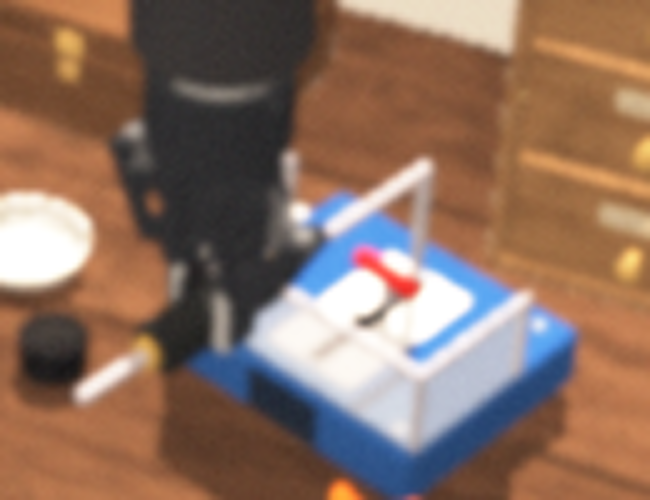

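The side crop shows the leg standing behind the red bar (leg about (420,160)–(415,250), bar (358,258)–(415,290)), and clear of the guard. The bar can travel freely at least to x = -14 mm, so I pull the first part briskly.

Emit:
play_rows([
  {"dx": -1, "dy": 0, "dz": 0, "twist": 0},
  {"dx": -2, "dy": 0, "dz": 0, "twist": 0},
  {"dx": -2, "dy": 0, "dz": 0, "twist": 0},
  {"dx": -2, "dy": 0, "dz": 0, "twist": 0},
  {"dx": -2, "dy": 0, "dz": 0, "twist": 0},
  {"dx": -2, "dy": 0, "dz": 0, "twist": 0},
  {"dx": -2, "dy": 0, "dz": 0, "twist": 0},
  {"dx": -2, "dy": 0, "dz": 0, "twist": 0},
])

```text
time: 8.85
ee_pos: [0.485, -0.0751, 0.1363]
orientation: [0.986, -0.169, 0.0, -0.0]
contact_force: [2.9, -1.8, -3.2]
gripper_width: 0.269
gripper_force: 59.4
```

Emit:
play_rows([
  {"dx": -1, "dy": 0, "dz": 0, "twist": 0},
  {"dx": -1, "dy": 0, "dz": 0, "twist": 0},
  {"dx": -1, "dy": 0, "dz": 0, "twist": 0},
  {"dx": -1, "dy": 0, "dz": 0, "twist": 0},
  {"dx": -1, "dy": 0, "dz": 0, "twist": 0},
  {"dx": -1, "dy": 0, "dz": 0, "twist": 0},
  {"dx": -1, "dy": 0, "dz": 0, "twist": 0},
  {"dx": -1, "dy": 0, "dz": 0, "twist": 0},
])

```text
time: 9.65
ee_pos: [0.4772, -0.0725, 0.1363]
orientation: [0.986, -0.169, -0.0, -0.0]
contact_force: [3.3, -1.6, -1.6]
gripper_width: 0.27
gripper_force: 59.4
```

Run:
```python
from h import *
from cell import manip
np.set_printoptions(precision=4,suppress=True)
print(force(manip))
```

```text
('t', 9.95, 'tcp', array([-0.1571, -0.0006]), np.float64(0.13629902349431705), np.float64(-0.33976308818849593), 'F,T', array([ 1.8589,  0.0592, -2.0744, -0.0062, -0.6018, -0.0294]), 'sd', array([0.3231, 0.4185, 0.5273]), [np.float64(2.5), np.float64(1.9), np.float64(2.0), np.float64(1.5), np.float64(1.6), np.float64(1.7)])
```

Emit:
play_rows([
  {"dx": -1.5, "dy": 0, "dz": 0, "twist": 0},
  {"dx": -1.5, "dy": 0, "dz": 0, "twist": 0},
  {"dx": -1.5, "dy": 0, "dz": 0, "twist": 0},
  {"dx": -1.5, "dy": 0, "dz": 0, "twist": 0},
  {"dx": -1.5, "dy": 0, "dz": 0, "twist": 0},
  {"dx": -1, "dy": 0, "dz": 0, "twist": 0},
  {"dx": -0.5, "dy": 0, "dz": 0, "twist": 0},
  {"dx": -0.5, "dy": 0, "dz": 0, "twist": 0},
])

```text
time: 10.75
ee_pos: [0.4682, -0.0693, 0.1363]
orientation: [0.986, -0.169, -0.0, -0.0]
contact_force: [2.6, -1.1, -2.4]
gripper_width: 0.267
gripper_force: 59.5
```

Emit:
play_rows([
  {"dx": -0.3, "dy": 0, "dz": 0, "twist": 0},
  {"dx": -0.3, "dy": 0, "dz": 0, "twist": 0},
  {"dx": -0.3, "dy": 0, "dz": 0, "twist": 0},
  {"dx": -0.3, "dy": 0, "dz": 0, "twist": 0},
  {"dx": -0.3, "dy": 0, "dz": 0, "twist": 0},
  {"dx": -0.3, "dy": 0, "dz": 0, "twist": 0},
  {"dx": -0.3, "dy": 0, "dz": 0, "twist": 0},
  {"dx": -0.3, "dy": 0, "dz": 0, "twist": 0},
])

```text
time: 11.55
ee_pos: [0.466, -0.0685, 0.1363]
orientation: [0.986, -0.169, -0.0, -0.0]
contact_force: [1.7, -1.7, -2.5]
gripper_width: 0.27
gripper_force: 59.5
```

Emit:
play_rows([
  {"dx": -0.4, "dy": 0, "dz": 0, "twist": 0},
  {"dx": -0.4, "dy": 0, "dz": 0, "twist": 0},
  {"dx": -0.4, "dy": 0, "dz": 0, "twist": 0},
  {"dx": -0.4, "dy": 0, "dz": 0, "twist": 0},
  {"dx": -0.3, "dy": 0, "dz": 0, "twist": 0},
  {"dx": -0.3, "dy": 0, "dz": 0, "twist": 0},
  {"dx": -0.3, "dy": 0, "dz": 0, "twist": 0},
  {"dx": 0, "dy": 0, "dz": 0, "twist": 0},
])

```text
time: 12.35
ee_pos: [0.4636, -0.0677, 0.1363]
orientation: [0.986, -0.169, -0.0, -0.0]
contact_force: [1.9, -1.6, -1.5]
gripper_width: 0.27
gripper_force: 59.5
```

Emit:
play_rows([
  {"dx": -0.4, "dy": 0, "dz": 0, "twist": 0},
  {"dx": -0.4, "dy": 0, "dz": 0, "twist": 0},
  {"dx": -0.4, "dy": 0, "dz": 0, "twist": 0},
  {"dx": -0.4, "dy": 0, "dz": 0, "twist": 0},
  {"dx": -0.3, "dy": 0, "dz": 0, "twist": 0},
  {"dx": -0.3, "dy": 0, "dz": 0, "twist": 0},
  {"dx": -0.3, "dy": 0, "dz": 0, "twist": 0},
  {"dx": 0, "dy": 0, "dz": 0, "twist": 0},
])

```text
time: 13.15
ee_pos: [0.4613, -0.0669, 0.1363]
orientation: [0.986, -0.169, -0.0, -0.0]
contact_force: [1.9, -0.7, -2.1]
gripper_width: 0.268
gripper_force: 59.5
```

Emit:
play_rows([
  {"dx": -0.4, "dy": 0, "dz": 0, "twist": 0},
  {"dx": -0.4, "dy": 0, "dz": 0, "twist": 0},
  {"dx": -0.4, "dy": 0, "dz": 0, "twist": 0},
  {"dx": -0.4, "dy": 0, "dz": 0, "twist": 0},
  {"dx": -0.3, "dy": 0, "dz": 0, "twist": 0},
  {"dx": -0.3, "dy": 0, "dz": 0, "twist": 0},
  {"dx": -0.3, "dy": 0, "dz": 0, "twist": 0},
  {"dx": 0, "dy": 0, "dz": 0, "twist": 0},
])

```text
time: 13.95
ee_pos: [0.459, -0.066, 0.1363]
orientation: [0.986, -0.169, -0.0, -0.0]
contact_force: [2.1, -0.8, -3.5]
gripper_width: 0.27
gripper_force: 59.5
```

Emit:
play_rows([
  {"dx": -0.4, "dy": 0, "dz": 0, "twist": 0},
  {"dx": -0.4, "dy": 0, "dz": 0, "twist": 0},
  {"dx": -0.4, "dy": 0, "dz": 0, "twist": 0},
  {"dx": -0.4, "dy": 0, "dz": 0, "twist": 0},
  {"dx": -0.3, "dy": 0, "dz": 0, "twist": 0},
  {"dx": -0.3, "dy": 0, "dz": 0, "twist": 0},
  {"dx": -0.3, "dy": 0, "dz": 0, "twist": 0},
  {"dx": 0, "dy": 0, "dz": 0, "twist": 0},
])

```text
time: 14.75
ee_pos: [0.4566, -0.0652, 0.1363]
orientation: [0.986, -0.169, -0.0, -0.0]
contact_force: [2.0, -1.6, -3.3]
gripper_width: 0.268
gripper_force: 59.5
```

Emit:
play_rows([
  {"dx": -0.4, "dy": 0, "dz": 0, "twist": 0},
  {"dx": -0.4, "dy": 0, "dz": 0, "twist": 0},
  {"dx": -0.4, "dy": 0, "dz": 0, "twist": 0},
  {"dx": -0.4, "dy": 0, "dz": 0, "twist": 0},
  {"dx": -0.3, "dy": 0, "dz": 0, "twist": 0},
  {"dx": -0.3, "dy": 0, "dz": 0, "twist": 0},
  {"dx": -0.3, "dy": 0, "dz": 0, "twist": 0},
  {"dx": 0, "dy": 0, "dz": 0, "twist": 0},
])

```text
time: 15.55
ee_pos: [0.4558, -0.0647, 0.1364]
orientation: [0.986, -0.169, 0.002, -0.0]
contact_force: [13.4, -5.8, -7.9]
gripper_width: 0.264
gripper_force: 59.0
```

The stop is reached and the force is near the limit, so I ease off at once.

Emit:
play_rows([
  {"dx": 0.7, "dy": 0, "dz": 0, "twist": 0},
  {"dx": 0, "dy": 0, "dz": 0, "twist": 0},
  {"dx": 0, "dy": 0, "dz": 0, "twist": 0},
  {"dx": 0, "dy": 0, "dz": 0, "twist": 0},
  {"dx": 0, "dy": 0, "dz": 0, "twist": 0},
  {"dx": 0, "dy": 0, "dz": 0, "twist": 0},
  {"dx": 0, "dy": 0, "dz": 0, "twist": 0},
  {"dx": 0, "dy": 0, "dz": 0, "twist": 0},
])

```text
time: 16.35
ee_pos: [0.4559, -0.0648, 0.1363]
orientation: [0.986, -0.169, 0.001, -0.0]
contact_force: [9.0, -3.8, -6.3]
gripper_width: 0.267
gripper_force: 59.3
```

Run:
```python
from h import *
from cell import manip
np.set_printoptions(precision=4,suppress=True)
print(force(manip))
```

```text
('t', 16.65, 'tcp', array([-0.1798, -0.0004]), np.float64(0.1363600948510289), np.float64(-0.3401135392633632), 'F,T', array([ 9.2286, -0.7473, -6.0046, -0.2506, -3.022 , -0.104 ]), 'sd', array([0.2546, 0.4264, 0.4775]), [np.float64(9.2), np.float64(9.4), np.float64(9.2), np.float64(8.7), np.float64(9.5), np.float64(9.4)])
```

Emit:
play_rows([
  {"dx": 0.25, "dy": 0, "dz": 0, "twist": 0},
  {"dx": 0, "dy": 0, "dz": 0, "twist": 0},
  {"dx": 0, "dy": 0, "dz": 0, "twist": 0},
  {"dx": 0, "dy": 0, "dz": 0, "twist": 0},
  {"dx": 0, "dy": 0, "dz": 0, "twist": 0},
  {"dx": 0, "dy": 0, "dz": 0, "twist": 0},
  {"dx": 0, "dy": 0, "dz": 0, "twist": 0},
  {"dx": 0, "dy": 0, "dz": 0, "twist": 0},
])

```text
time: 17.45
ee_pos: [0.4559, -0.0648, 0.1363]
orientation: [0.986, -0.169, 0.001, -0.0]
contact_force: [8.0, -3.1, -5.4]
gripper_width: 0.27
gripper_force: 59.3
```

Run:
```python
from h import *
from cell import manip
np.set_printoptions(precision=4,suppress=True)
print(force(manip,20))
```

```text
('t', 18.45, 'tcp', array([-0.1797, -0.0004]), np.float64(0.13630574305225285), np.float64(-0.3399980458251174), 'F,T', array([ 8.3932, -0.6213, -5.3604, -0.2235, -2.6213, -0.0949]), 'sd', array([0.4916, 0.4867, 0.4528]), [np.float64(8.0), np.float64(9.3), np.float64(7.8), np.float64(9.2), np.float64(9.0), np.float64(8.0), np.float64(8.7), np.float64(8.6), np.float64(7.5), np.float64(8.8), np.float64(7.9), np.float64(8.0), np.float64(8.6), np.float64(8.4), np.float64(8.1), np.float64(8.6), np.float64(8.7), np.float64(8.3), np.float64(7.7), np.float64(8.7)])
```

Emit:
play_rows([
  {"dx": 0.35, "dy": 0, "dz": 0, "twist": 0},
  {"dx": 0, "dy": 0, "dz": 0, "twist": 0},
  {"dx": 0, "dy": 0, "dz": 0, "twist": 0},
  {"dx": 0, "dy": 0, "dz": 0, "twist": 0},
  {"dx": 0, "dy": 0, "dz": 0, "twist": 0},
  {"dx": 0, "dy": 0, "dz": 0, "twist": 0},
  {"dx": 0, "dy": 0, "dz": 0, "twist": 0},
  {"dx": 0, "dy": 0, "dz": 0, "twist": 0},
])

```text
time: 19.25
ee_pos: [0.456, -0.0649, 0.1363]
orientation: [0.986, -0.169, 0.001, -0.0]
contact_force: [5.2, -2.8, -4.4]
gripper_width: 0.27
gripper_force: 59.5
```

Run:
```python
from h import *
from cell import manip
np.set_printoptions(precision=4,suppress=True)
print(force(manip,24)[:-1])
```

```text
('t', 20.45, 'tcp', array([-0.1796, -0.0005]), np.float64(0.1363535104949845), np.float64(-0.33996654254856395), 'F,T', array([ 6.4976, -0.3871, -4.6689, -0.1972, -2.0797, -0.0662]), 'sd', array([0.625 , 0.3873, 0.4511]))
```

Emit:
play_rows([
  {"dx": -0.15, "dy": 0, "dz": 0, "twist": 0},
  {"dx": 0, "dy": 0, "dz": 0, "twist": 0},
  {"dx": 0, "dy": 0, "dz": 0, "twist": 0},
  {"dx": 0, "dy": 0, "dz": 0, "twist": 0},
  {"dx": 0, "dy": 0, "dz": 0, "twist": 0},
  {"dx": 0, "dy": 0, "dz": 0, "twist": 0},
  {"dx": 0, "dy": 0, "dz": 0, "twist": 0},
  {"dx": 0, "dy": 0, "dz": 0, "twist": 0},
])

```text
time: 21.25
ee_pos: [0.456, -0.0648, 0.1363]
orientation: [0.986, -0.169, 0.001, -0.0]
contact_force: [6.0, -2.4, -5.7]
gripper_width: 0.269
gripper_force: 59.5
```

Run:
```python
from h import *
from cell import manip
np.set_printoptions(precision=4,suppress=True)
print(force(manip,24)[:-1])
```

```text
('t', 22.45, 'tcp', array([-0.1797, -0.0004]), np.float64(0.13634588423511712), np.float64(-0.33996894942004174), 'F,T', array([ 7.3322, -0.8409, -4.826 , -0.211 , -2.3151, -0.0796]), 'sd', array([0.3595, 0.5118, 0.5294]))
```

Held steadily at about 8 N for over a second. Now I back off behind the bar and lift.

Emit:
play_rows([
  {"dx": 0.5, "dy": 0, "dz": 0, "twist": 0},
  {"dx": 1, "dy": 0, "dz": 0, "twist": 0},
  {"dx": 2, "dy": 0, "dz": 0, "twist": 0},
  {"dx": 3, "dy": 0, "dz": 0, "twist": 0},
  {"dx": 3, "dy": 0, "dz": 0, "twist": 0},
  {"dx": 3, "dy": 0, "dz": 0, "twist": 0},
  {"dx": 2, "dy": 0, "dz": 0, "twist": 0},
  {"dx": 0, "dy": 0, "dz": 0, "twist": 0},
])

```text
time: 23.25
ee_pos: [0.4692, -0.0697, 0.1362]
orientation: [0.986, -0.169, -0.0, 0.0]
contact_force: [-0.2, -0.1, -1.2]
gripper_width: 0.262
gripper_force: 59.8
```

Emit:
play_rows([
  {"dx": 0, "dy": 0, "dz": -5, "twist": 0},
  {"dx": 0, "dy": 0, "dz": -12, "twist": 0},
  {"dx": 0, "dy": 0, "dz": -18, "twist": 0},
  {"dx": 0, "dy": 0, "dz": -25, "twist": 0},
  {"dx": 0, "dy": 0, "dz": -25, "twist": 0},
  {"dx": 0, "dy": 0, "dz": -20, "twist": 0},
  {"dx": 0, "dy": 0, "dz": -10, "twist": 0},
  {"dx": 0, "dy": 0, "dz": -5, "twist": 0},
])

```text
time: 24.05
ee_pos: [0.4693, -0.0695, 0.2578]
orientation: [0.986, -0.169, 0.001, -0.0]
contact_force: [0.3, -0.2, -1.9]
gripper_width: 0.27
gripper_force: 59.9
```

Run:
```python
from h import *
from cell import manip
np.set_printoptions(precision=4,suppress=True)
print(force(manip,4)[:-1])
s=manip.read_state();p,y=pose(s);w=manip.camera('wrist');c=manip.camera('side')['image']
print(p,y)
np.savez('w4.npz',p=s['ee_pos'],q=s['orientation'],K=w['K'],k1=w['k1'],T=w['T_tool_cam'])
i=c[140:260,270:410,::-1];o=np.zeros((430,800,3),np.uint8)
o[:360,:420]=cv2.resize(i,None,fx=3,fy=3,interpolation=cv2.INTER_CUBIC)
o[:360,425:800]=w['image'][:360,130:505,::-1]
cv2.imwrite('pics/c4.png',o)
# plan back to above stand
g=np.array([.5025,.3174]);a=-.0762;P=[]
for i in range(1,17):
    q=i/16;q1=3*q*q-2*q**3
    P.append(([*(p[:2]+q1*(g-p[:2])),p[2]],y+q1*(a-y)))
o,p2,y2=rows(p,y,P)
for i in (0,8):print([dict(dx=float(a),dy=float(b),dz=float(c),twist=float(w)) for a,b,c,w in o[i:i+8]])
print(p2,y2)
```

```text
('t', 24.25, 'tcp', array([-0.1661, -0.0006]), np.float64(0.25523700184080067), np.float64(-0.33975993188669656), 'F,T', array([ 0.4457, -0.1652, -1.5446,  0.0069,  0.0431, -0.0023]), 'sd', array([0.1446, 0.7916, 0.8057]))
[ 0.4687 -0.0695  0.2552] -0.33975993188669656
[{'dx': -1.0, 'dy': -4.0, 'dz': 0.0, 'twist': -0.2}, {'dx': -3.0, 'dy': -12.0, 'dz': 0.0, 'twist': -0.4}, {'dx': -5.0, 'dy': -19.0, 'dz': 0.0, 'twist': -0.8}, {'dx': -5.0, 'dy': -24.0, 'dz': 0.0, 'twist': -1.0}, {'dx': -6.0, 'dy': -29.0, 'dz': 0.0, 'twist': -1.1}, {'dx': -7.0, 'dy': -32.0, 'dz': 0.0, 'twist': -1.3}, {'dx': -6.0, 'dy': -34.0, 'dz': 0.0, 'twist': -1.3}, {'dx': -5.0, 'dy': -36.0, 'dz': 0.0, 'twist': -1.5}]
[{'dx': -4.0, 'dy': -36.0, 'dz': 0.0, 'twist': -1.4}, {'dx': -4.0, 'dy': -35.0, 'dz': 0.0, 'twist': -1.3}, {'dx': -2.0, 'dy': -33.0, 'dz': 0.0, 'twist': -1.3}, {'dx': -1.0, 'dy': -29.0, 'dz': 0.0, 'twist': -1.1}, {'dx': -1.0, 'dy': -25.0, 'dz': 0.0, 'twist': -1.0}, {'dx': -0.0, 'dy': -19.0, 'dz': 0.0, 'twist': -0.8}, {'dx': -0.0, 'dy': -13.0, 'dz': 0.0, 'twist': -0.4}, {'dx': -0.0, 'dy': -4.0, 'dz': 0.0, 'twist': -0.2}]
[0.5029 0.3174 0.2552] -0.07621521483555271
```

View pics/c4.png

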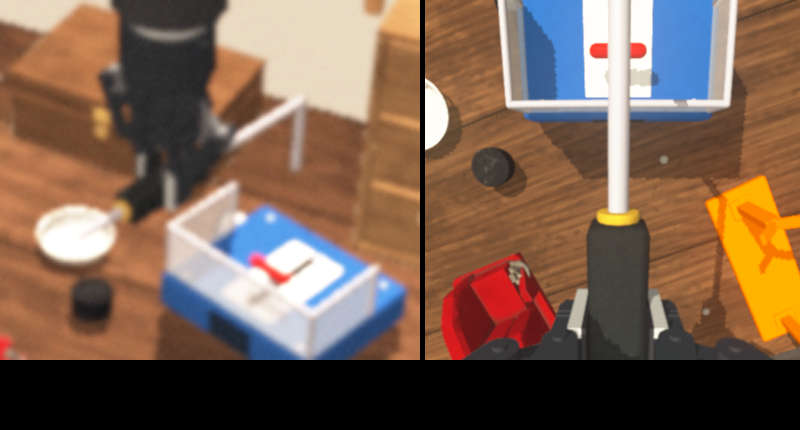

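The side crop shows the rod still level with its leg vertical. The wrist crop shows the yellow ring where it was before (v = 215), so the rod has not slipped, and the bar has moved about 32 mm forward. Carrying the rod back.

Emit:
play_rows([
  {"dx": -1, "dy": -4, "dz": 0, "twist": -0.2},
  {"dx": -3, "dy": -12, "dz": 0, "twist": -0.4},
  {"dx": -5, "dy": -19, "dz": 0, "twist": -0.8},
  {"dx": -5, "dy": -24, "dz": 0, "twist": -1.0},
  {"dx": -6, "dy": -29, "dz": 0, "twist": -1.1},
  {"dx": -7, "dy": -32, "dz": 0, "twist": -1.3},
  {"dx": -6, "dy": -34, "dz": 0, "twist": -1.3},
  {"dx": -5, "dy": -36, "dz": 0, "twist": -1.5},
])

```text
time: 25.15
ee_pos: [0.4854, 0.1257, 0.2563]
orientation: [0.995, -0.103, 0.0, -0.0]
contact_force: [0.7, -0.1, -1.8]
gripper_width: 0.268
gripper_force: 59.9
```

Emit:
play_rows([
  {"dx": -4, "dy": -36, "dz": 0, "twist": -1.4},
  {"dx": -4, "dy": -35, "dz": 0, "twist": -1.3},
  {"dx": -2, "dy": -33, "dz": 0, "twist": -1.3},
  {"dx": -1, "dy": -29, "dz": 0, "twist": -1.1},
  {"dx": -1, "dy": -25, "dz": 0, "twist": -1.0},
  {"dx": 0, "dy": -19, "dz": 0, "twist": -0.8},
  {"dx": 0, "dy": -13, "dz": 0, "twist": -0.4},
  {"dx": 0, "dy": -4, "dz": 0, "twist": -0.2},
])

```text
time: 25.95
ee_pos: [0.503, 0.3185, 0.2558]
orientation: [0.999, -0.038, -0.0, 0.0]
contact_force: [-0.9, -0.3, -1.3]
gripper_width: 0.271
gripper_force: 59.9
```

Emit:
play_rows([
  {"dx": 0, "dy": 0, "dz": 0, "twist": 0},
  {"dx": 0, "dy": 0, "dz": 0, "twist": 0},
  {"dx": 0, "dy": 0, "dz": 0, "twist": 0},
  {"dx": 0, "dy": 0, "dz": 0, "twist": 0},
  {"dx": 0, "dy": 0, "dz": 10, "twist": 0},
  {"dx": 0, "dy": 0, "dz": 20, "twist": 0},
  {"dx": 0, "dy": 0, "dz": 20, "twist": 0},
  {"dx": 0, "dy": 0, "dz": 10, "twist": 0},
])

```text
time: 26.75
ee_pos: [0.5025, 0.3167, 0.1934]
orientation: [0.999, -0.038, -0.001, 0.001]
contact_force: [0.3, -0.5, -3.0]
gripper_width: 0.266
gripper_force: 59.8
```

Run:
```python
from h import *
from cell import manip
for k in range(4): manip.camera('top')
print(pose(manip.read_state()))
```

```text
(array([0.50354087, 0.31724659, 0.19704081]), np.float64(-0.07631013794982978))
```

Emit:
play_rows([
  {"dx": 0, "dy": 0, "dz": 10, "twist": 0},
  {"dx": 0, "dy": 0, "dz": 20, "twist": 0},
  {"dx": 0, "dy": 0, "dz": 20, "twist": 0},
  {"dx": 0, "dy": 0, "dz": 15, "twist": 0},
  {"dx": 0, "dy": 0, "dz": 10, "twist": 0},
  {"dx": 0, "dy": 0, "dz": 8, "twist": 0},
  {"dx": 0, "dy": 0, "dz": 4, "twist": 0},
  {"dx": 0, "dy": 0, "dz": 2, "twist": 0},
])

```text
time: 27.75
ee_pos: [0.5034, 0.3174, 0.1074]
orientation: [0.999, -0.038, 0.0, -0.0]
contact_force: [0.6, 0.2, -1.3]
gripper_width: 0.27
gripper_force: 59.9
```

Run:
```python
from h import *
from cell import manip
F=[]
for k in range(4): manip.camera('top');s=manip.read_state();F.append(s['contact_force'])
print(pose(s),np.mean(F,0),s['wrist_torque'])
```

```text
(array([0.50350473, 0.31753494, 0.10800816]), np.float64(-0.07617763693227055)) [ 0.60189023  0.20371318 -1.67056128] [-0.01773794  0.04385842  0.02193695]
```

Emit:
play_rows([
  {"dx": 0, "dy": 0, "dz": 0.5, "twist": 0},
  {"dx": 0, "dy": 0, "dz": 0.5, "twist": 0},
  {"dx": 0, "dy": 0, "dz": 0.5, "twist": 0},
  {"dx": 0, "dy": 0, "dz": 0.5, "twist": 0},
  {"dx": 0, "dy": 0, "dz": 0.3, "twist": 0},
  {"dx": 0, "dy": 0, "dz": 0, "twist": 0},
  {"dx": 0, "dy": 0, "dz": 0, "twist": 0},
  {"dx": 0, "dy": 0, "dz": 0, "twist": 0},
])

```text
time: 28.75
ee_pos: [0.5035, 0.3175, 0.106]
orientation: [0.999, -0.038, 0.0, -0.0]
contact_force: [-2.6, -0.4, 5.2]
gripper_width: 0.273
gripper_force: 60.8
```

Seated: the force is now upward. I release, let it settle and retract.

Emit:
play_rows([
  {"dx": 0, "dy": 0, "dz": 0, "twist": 0},
  {"dx": 0, "dy": 0, "dz": 0, "twist": 0},
  {"dx": 0, "dy": 0, "dz": 0, "twist": 0},
  {"dx": 0, "dy": 0, "dz": 0, "twist": 0},
  {"dx": 0, "dy": 0, "dz": 0, "twist": 0},
  {"dx": 0, "dy": 0, "dz": 0, "twist": 0},
  {"dx": 0, "dy": 0, "dz": 0, "twist": 0},
  {"dx": 0, "dy": 0, "dz": 0, "twist": 0},
], claw=1)

```text
time: 29.55
ee_pos: [0.5032, 0.3173, 0.105]
orientation: [0.999, -0.038, -0.0, -0.0]
contact_force: [0.3, -0.1, 0.4]
gripper_width: 0.999
gripper_force: 0.0
```

Emit:
play_rows([
  {"dx": 0, "dy": 0, "dz": -5, "twist": 0},
  {"dx": 0, "dy": 0, "dz": -10, "twist": 0},
  {"dx": 0, "dy": 0, "dz": -20, "twist": 0},
  {"dx": 0, "dy": 0, "dz": -30, "twist": 0},
  {"dx": 0, "dy": 0, "dz": -30, "twist": 0},
  {"dx": 0, "dy": 0, "dz": -25, "twist": 0},
  {"dx": 0, "dy": 0, "dz": -15, "twist": 0},
  {"dx": 0, "dy": 0, "dz": -5, "twist": 0},
])

```text
time: 30.35
ee_pos: [0.5037, 0.3176, 0.2475]
orientation: [0.999, -0.038, 0.001, -0.001]
contact_force: [-0.1, 0.7, 0.6]
gripper_width: 0.999
gripper_force: 0.0
```

Run:
```python
from h import *
from cell import manip
for k in range(6): manip.camera('top')
s=manip.read_state();print(s['time'],pose(s),s['gripper_width'])
w=manip.camera('wrist')['image'];c=manip.camera('side')['image']
o=np.zeros((400,760,3),np.uint8)
o[:400,:300]=w[:400,170:470,::-1]
o[:390,305:695]=cv2.resize(c[170:300,280:410,::-1],None,fx=3,fy=3)
cv2.imwrite('pics/c5.png',o)
```

```text
30.65 (array([0.50289985, 0.31707204, 0.24333562]), np.float64(-0.0762784380802223)) 0.9978736365639841
```

View pics/c5.png

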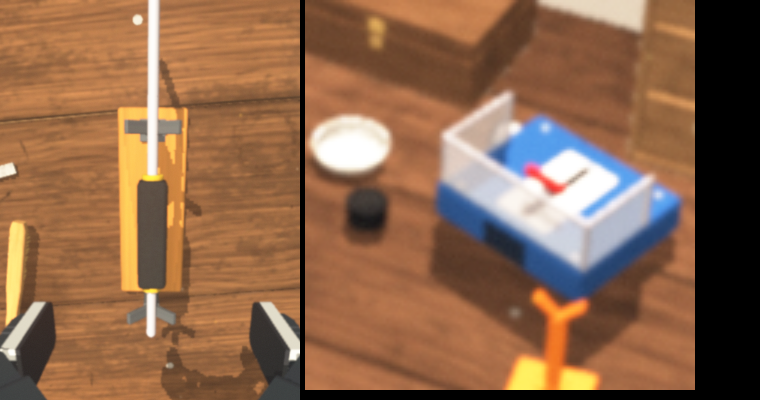

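The wrist crop shows the rod lying in both notches, at (152,128) and (151,318), with its handle over the base as before. The side crop shows the bar forward, and the dish and tin where they were. Handing in.

```bash
python3 -c "
from cell import manip
print(manip.sign_off())"
```

```text
the job is handed in; nothing more can be done
None
```

The job is handed in: I pulled the crossbar about 32 mm to its stop, held it there at about 8 N for over a second, and laid the rod back in both notches. On reaching the stop, the wrist force along the pull briefly read about 14.6 N, close to the 15 N limit, before I eased off; the hand-in gave no verdict.

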